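# Open the wing-handled drip cock on a gem cutter's water manifold

### The arm

A 7-joint arm with a two-finger parallel gripper is mounted at the origin on the work surface. World frame = base frame: x ahead of the robot, y to its left, z up, the work surface at z = 0. Lengths are in m, angles in rad, forces in N, time in s.
With the tool pointing down it reaches from about 0.425 to 1.025 m from the base axis. Payload 9.4 kg.
Tool frame: the origin (TCP) lies between the finger pads; the fingertips stand 22 mm ahead of it and the grasp point (between the pads) lies 3 mm ahead of it (ctrl.tcp_to_tips is the distance from the TCP to the fingertips, in m); z points along the fingers, y is the line along which they close (so a half turn about z gives the same grasp; the last joint's range is limited). The gripper opens to 93 mm and grips with 3 to 60 N. Pads are 15 mm wide; open, the fingers measure 128 mm over their backs; the gripper's body (75 mm by 188 mm) begins 65 mm behind the grasp point.
Start: joints at [1.257, 0.599, -0.003, 1.599, 0.002, 0.943, -0.08], TCP at [0.17, -0.705, 0.241] pointing down, gripper open.
Joint ranges: [-2.57, 2.57], [-0.35, 1.97], [-1.29, 1.29], [0.11, 2.56], [-1.05, 4.19], [0.11, 1.86], [-2.63, 2.63]. Speed limits (rad/s): [2.22, 2.22, 3.01, 3.01, 3.14, 3.14, 3.14].

### API

Orientations are given as a rotation vector (axis times angle).
In Python, from bench import ctrl, get_image gives the robot as it stands. The module is installed in compiled form; this text tells all that it offers.
- The arm moves only by the tool jog_arm, never from a script. Its argument "deltas" is a list of rows, each a list of 4 numbers: the shift along the tool's x, y, z in mm, then the turn about the tool's z in rad. A call has exactly 8 rows; each row shifts and turns the commanded pose from where the row before left it, along the tool's axes as they then stand; what a row does not reach is not made up. A row lasts 1/8 s, in which the tool goes at most 62.5 mm and 10.7 degrees, less where a joint would pass 70% of its speed; a pose out of reach is approached as far as the arm can. A call with a gripper value outside its range is refused whole. "jaw" is the finger opening in mm, from 0 to 93, set as the call begins (left out, the last holds). The fingers move at their own pace and stop on an object; the grip force is fixed at half the most. Time passes only in rows, so rows that do not move let the fingers close, or fill a call up. It gives the time, the measured TCP pose, the force, the opening and the grip force at its end, in the units of the state.
- ctrl.observe(): the state, without advancing time (a new reading comes with each control period).
- get_image(name): name is "side" or "top" or "wrist"; returns a dict with "img" (480x640x3 uint8, blue, green, red), "camera_matrix" (3x3 intrinsics, pixels), "distortion" ([k1, k2, p1, p2, k3] as OpenCV has them; the pictures are not rectified), "origin" and "orientation" of the camera in the world. Camera axes: x right, y up, looking along -z (the intrinsics and any distortion apply to the point x, -y, -z); pixel columns grow to the right and rows downward; lengths in m; the calibration is good to about 2 mm. A picture is of the moment at which its call begins. There is no depth.
- ctrl.finish_job(): hands the job in; it is judged then, once.
The state is a dict: "clock": time; "joint_pos": joint angles; "qd": joint speeds; "effort": joint torques, N m; "position": TCP position; "orientation": TCP orientation; "contact_force": force on the tool from outside, world axes, zero at the start; "moment": the same for the moment, N m; "width": finger opening in m; "grasp_force": force on a finger pad.
Only numpy, scipy, OpenCV 4.12 (cv2) and the standard library are available. Lean on these libraries where they do the work, as an engineer would, in place of code of your own. Each camera call takes 0.05 s, during which the arm holds its last target. There are 200 camera calls.

### The job

The rinse water on the gem cutter's bench is only trickling. On the water manifold, find the valve with the straight wing handle and turn it clockwise (seen from above) until the wing points straight along its spout, square to the manifold, which is fully open. Do not brush against or turn the other valves packed around it or bump the manifold, and let go when done.

Things in the scene. Friction and masses are not known exactly. Their poses are not given: they have to be found in the camera images.
- wing_grip (a point): Black plastic bar handle, the only straight wing: 48 mm long, 14 thick, 40 high, on a 40 mm steel hub. Point on its vertical axis, 14 mm below the bar's top, 26 mm above the hub, 106 above the table. Site y lies along the bar, z up. Starts 52 to 73 degrees short of open; turns clockwise from above; stays where left (0.06 N m friction). No stop at open (stop 36 degrees beyond), a stop at shut.
- manifold: Fixed aluminium bar, 60 mm (x) by 420 (y), 50 high; drip trough 110 mm deep along its front. Origin under its centre, on the table; all brass spouts point to its -x. On it a row of five valves along y, 74 mm apart: small 30 mm black caps at both ends (100 mm over the table, part of this body); between them wing, round and cross valve in any order. Wing open = bar along this x.
- round_valve: Neighbour to leave alone: brass valve with a knurled round black knob, 45 mm diameter, top 110 mm above the table. Origin on its axis at the manifold's top face, 50 mm above the table; z up. Turns easily.
- cross_valve: Neighbour to leave alone: brass valve with a four-armed cross handle, black arms on a steel hub, 44 mm across, top 110 mm above the table. Origin on its axis at the manifold's top face, 50 mm above the table; z up. Turns easily.

How it is judged:
By the outcome, as a careful person would: the job done as asked, in the order asked, and still so for the second after the job is handed in, with the robot touching nothing.
It also fails if it takes over 38 s, if anything falls off the work surface, if the arm or the gripper's body presses on something with over 40 N, if the wrist force passes 120 N, or if a joint passes its speed limit or range.

## Working session

There is one attempt and no reset: what is moved stays moved. The work goes in short steps, Python scripts to look and compute and a tool call to move; the robot and the scene stay as the last step left them, time stands still between calls to the robot, and variables do not carry over. Pictures are saved under pics/ and viewed, at most 10 in all, crops included, and the job is handed in when it is done.

Besides the shell and the picture viewer there is one more tool, called as name(argument=value, ...), one argument or row to a line, values as JSON. jog_arm: Moves the arm, as the interface text tells. Its arguments: {"type":"object","properties":{"deltas":{"type":"array"},"jaw":{"type":"number"}},"required":["deltas"]}

```bash
mkdir -p pics
cat > h.py <<'E'
import numpy as np, cv2
from scipy.spatial.transform import Rotation as R
from bench import ctrl, get_image
def cam(n):
    c=get_image(n); o=np.array(c["orientation"],float)
    c["R"]=o if o.shape==(3,3) else R.from_rotvec(o).as_matrix() if o.size==3 else None
    c["K"]=np.array(c["camera_matrix"]);c["d"]=np.array(c["distortion"]);c["o"]=np.array(c["origin"]);return c
def ray(c,u,v,z):
    p=cv2.undistortPoints(np.array([[[u,v]]],float),c["K"],c["d"])[0,0]
    w=c["R"]@np.array([p[0],-p[1],-1]); return c["o"]+w*(z-c["o"][2])/w[2]
def proj(c,P):
    q=(np.atleast_2d(P)-c["o"])@c["R"]; q=q*[1,-1,-1]
    return cv2.projectPoints(q,np.zeros(3),np.zeros(3),c["K"],c["d"])[0][:,0]
E
python3 - <<'E'
from h import *
print(ctrl.observe())
for n in("top","side"):
    c=cam(n);cv2.imwrite(f"pics/{n}0.png",c["img"]);print(n,c["o"],c["R"],c["K"][0,0],c["d"])
E
```

```text
{'clock': 0.0, 'joint_pos': array([ 1.25730092,  0.60012103, -0.00254988,  1.60011492,  0.00179584,
        0.94290744, -0.07976176]), 'qd': array([-0.00133801,  0.00051956, -0.00123264,  0.00035961, -0.00073252,
       -0.00076498, -0.00144822]), 'effort': array([ 2.95086920e-04, -7.65079451e+01,  1.49765633e+00, -2.52355707e+01,
       -5.23751078e-02,  1.70520809e-02,  1.62174274e-04]), 'position': array([ 0.16996146, -0.70433213,  0.23976815]), 'orientation': array([-3.11807514e+00, -3.71065413e-01,  4.96679911e-04]), 'contact_force': array([-0.25814204,  0.15054982,  0.41870568]), 'moment': array([-0.00374243, -0.01170155, -0.02094182]), 'grasp_force': 0.0, 'width': 0.09311157181225707}
top [0.43958228 0.02902332 0.7179959 ] [[-0.06068336  0.96873985 -0.24054238]
 [-0.99815398 -0.05829509  0.01703882]
 [ 0.00248375  0.24113231  0.97048907]] 540.4215519839354 [0.05004609 0.         0.         0.         0.        ]
side [0.46899633 0.54292094 0.4515021 ] [[-0.98526013  0.08990563 -0.14553163]
 [-0.17105812 -0.52409249  0.83430581]
 [-0.00126325  0.84690261  0.53174652]] 517.628796572636 [-0.00671831  0.          0.          0.          0.        ]
```

View pics/top0.png

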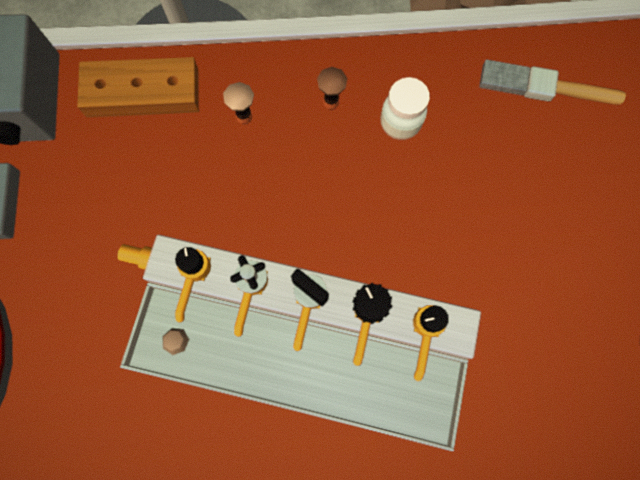

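View pics/side0.png

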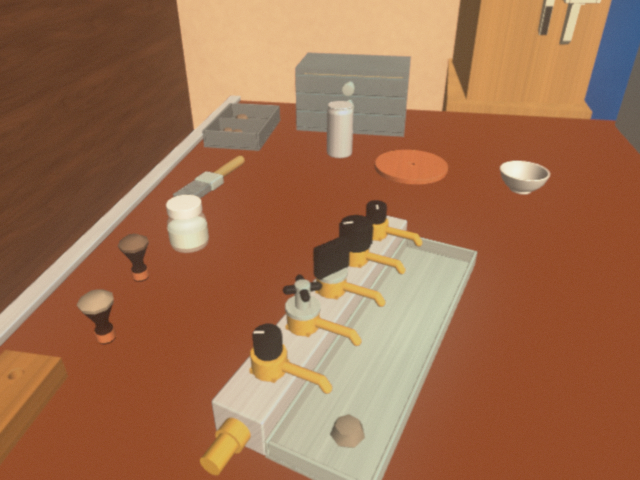

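The wing valve is the middle one, at about (310,287) in the top view. The cross is to its left at (248,273) and the round knob to its right at (372,303). All the spouts point down in the image. Next I'll segment and fit.

```bash
cat > fit.py <<'E'
from h import *
c=cam("top");g=c["img"]
gray=g.max(2)
m=(gray<60).astype(np.uint8);m[:,:285]=0;m[:,335:]=0;m[:262]=0;m[312:]=0
cn=max(cv2.findContours(m,0,1)[0],key=cv2.contourArea)
print(cv2.minAreaRect(cn),cv2.contourArea(cn))
cr=cv2.resize(g[225:365,140:490],None,fx=2.28,fy=2.28,interpolation=cv2.INTER_CUBIC);cv2.imwrite("pics/cropA.png",cr)
cr=cv2.resize(g[255:330,280:380],None,fx=8,fy=8,interpolation=cv2.INTER_CUBIC);cv2.imwrite("pics/cropB.png",cr)
# manifold top corners
for p in [(157,236),(480,312),(474,356)]: print(p,ray(c,*p,.05))
E
python3 fit.py
```

```text
((309.5, 287.0000305175781), (42.947784423828125, 14.055639266967773), 38.65980911254883) 537.0
(157, 236) [0.6284384 0.2233382 0.05     ]
(480, 312) [ 0.5076652  -0.17415753  0.05      ]
(474, 356) [ 0.45551904 -0.15977072  0.05      ]
```

View pics/cropA.png

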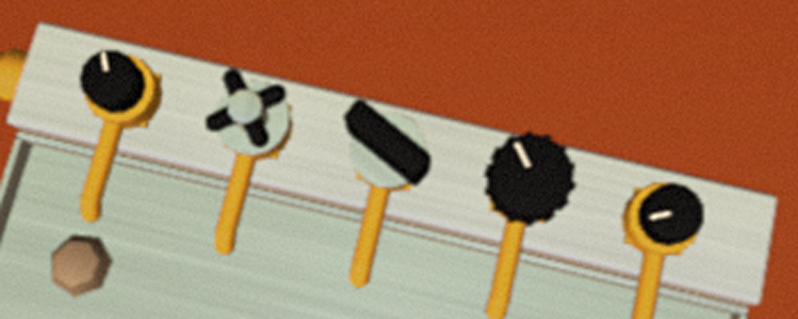

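View pics/cropB.png

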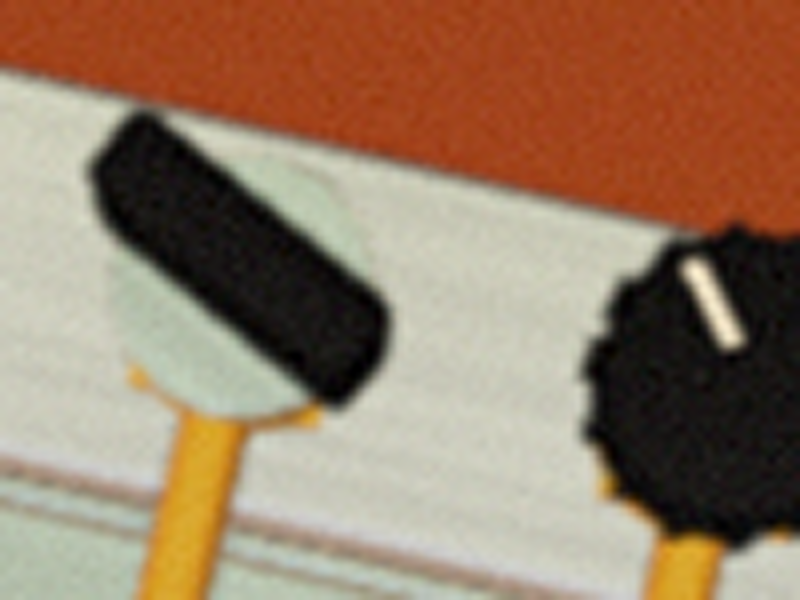

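```bash
cat > fit2.py <<'E'
from h import *
from scipy.optimize import minimize
import sys
def fitbar(c,x0,win):
    g=c["img"];m=(g.max(2)<75).astype(np.uint8)
    u0,u1,v0,v1=win;w=np.zeros_like(m);w[v0:v1,u0:u1]=1;m*=w
    n,l,s,_=cv2.connectedComponentsWithStats(m);m=(l==1+s[1:,4].argmax()).astype(np.uint8)
    S=4
    M=cv2.resize(m*255,None,fx=S,fy=S,interpolation=cv2.INTER_LINEAR)>127
    B=np.array([[a*.007,b*.024,z] for a in(1,-1) for b in(1,-1) for z in(.08,.12)])
    def cost(p):
        t=p[2];P=B.copy();P[:,:2]=B[:,:2]@np.array([[np.cos(t),np.sin(t)],[-np.sin(t),np.cos(t)]])+p[:2]
        q=proj(c,P)*S+S/2-.5
        h=cv2.convexHull(q.astype(np.float32));im=np.zeros(M.shape,np.uint8)
        cv2.fillConvexPoly(im,np.round(h*16).astype(np.int32),1,shift=4)
        return (im.astype(bool)^M).sum()/M.sum()
    best=None
    for k in range(3):
        r=minimize(cost,x0,method="Nelder-Mead",options=dict(initial_simplex=[x0]+[np.array(x0)+d for d in([.006,0,0],[0,.006,0],[0,0,.25])],xatol=1e-5,fatol=1e-5));x0=r.x
    return r.x,r.fun
def backedge(c):
    g=c["img"].astype(float);pts=[]
    for u in range(175,470,3):
        v0=236+(u-157)*76/323
        col=g[int(v0)-8:int(v0)+9,u,0];d=np.abs(np.diff(cv2.GaussianBlur(col[:,None],(1,3),0)[:,0]))
        if 210<u<460: k=d.argmax(); pts.append(ray(c,u,int(v0)-8+k+.5,.05)[:2])
    vx,vy,x,y=cv2.fitLine(np.array(pts,np.float32),cv2.DIST_HUBER,0,1e-4,1e-4).ravel()
    if vy<0:vx,vy=-vx,-vy
    return np.array([x,y]),np.arctan2(-vx,vy)
if __name__=="__main__":
    c=cam("top");p,yaw=backedge(c)
    x,f=fitbar(c,[.539,.033,.6],(285,335,262,312))
    print("yaw",np.degrees(yaw)); print("bar",x,np.degrees(x[2]),f)
    n=np.array([np.cos(yaw),np.sin(yaw)]);print("dist bar axis behind back edge mm (30)",(p-x[:2])@n*1000)
    for u,v in((191,262),(433,319)): print(ray(c,u,v,.1))
    # bar y-axis heading is x[2]+90; open heading= yaw (mod 180)
    print("cw turn needed",np.degrees(x[2]+np.pi/2-yaw)%180)
    c2=cam("side"); x2,f2=fitbar(c2,x,(305,358,235,285));print("side",x2,np.degrees(x2[2]),f2)
    s=ctrl.observe();Rm=R.from_rotvec(s["orientation"]).as_matrix();print(Rm.round(4),s["position"])
E
python3 fit2.py
```

```text
yaw -17.065449
bar [ 0.5417216   0.03255512 -0.79381671] -45.482347303445614 0.20590699622957687
dist bar axis behind back edge mm (30) 29.27371646264817
[0.58055988 0.16924201 0.1       ]
[ 0.49772164 -0.10489373  0.1       ]
cw turn needed 61.583102318979265
side [ 0.54088426  0.03176104 -0.57982055] -33.221270190840535 0.24754901960784315
[[ 9.721e-01  2.346e-01 -3.000e-04]
 [ 2.346e-01 -9.721e-01  7.000e-04]
 [-1.000e-04 -7.000e-04 -1.000e+00]] [ 0.16999844 -0.70459234  0.2402215 ]
```

Run:
```python
from h import *
c=cam("side")
for n,p in dict(drawL=(300,130),drawR=(405,133),can=(340,156),dish=(412,165),bowl=(524,190)).items(): print(n,ray(c,*p,0))
# heights: can top pixel 105, drawer top-front row 68
for n,base,row in(("can",(340,156),105),("draw",(405,133),70)):
    P=ray(c,*base,0); print(n,[(h,proj(c,P+[0,0,h])[0].round()) for h in(.1,.15,.2)])
t=cam("top")
e=[ray(t,280+a/8,255+b/8,.12)[:2] for a,b in((165,125),(375,285),(125,237),(325,397))]
for i in(0,2):
    d=e[i]-e[i+1];print("bar heading",np.degrees(np.arctan2(d[1],d[0])))
s=ctrl.observe();Rm=R.from_rotvec(s["orientation"]).as_matrix()
print("delta tool mm",Rm.T@(np.array([.541,.032,.24])-s["position"])*1000)
```

```text
drawL [ 0.72019023 -0.63980926  0.        ]
drawR [ 0.46695568 -0.66251804  0.        ]
can [ 6.02348095e-01 -4.98859500e-01 -5.55111512e-17]
dish [ 0.44667703 -0.47748904  0.        ]
bowl [ 0.23296796 -0.39713057  0.        ]
can [(0.1, array([341., 111.])), (0.15, array([342.,  87.])), (0.2, array([342.,  62.]))]
draw [(0.1, array([409.,  92.])), (0.15, array([411.,  70.])), (0.2, array([413.,  47.]))]
bar heading 48.93060286848351
bar heading 47.81229639167067
delta tool mm [ 5.33421594e+02 -6.29107609e+02  6.04795944e-01]
```

The black bar's heading is about 48.4° and open is −17°, so the turn is about 65.5° clockwise. The wing axis is near (0.541, 0.032). I'll move there at height first.

jog_arm(
  deltas=[
    [36,-42,0,0],
    [36,-42,0,0],
    [36,-42,0,0],
    [36,-42,0,0],
    [36,-42,0,0],
    [36,-42,0,0],
    [36,-42,0,0],
    [36,-42,0,0],
  ],
  jaw=36,
)

```text
clock: 1.35
position: [0.3719, -0.3091, 0.2409]
orientation: [3.119, 0.371, 0.001]
contact_force: [0.8, -0.7, 0.5]
width: 0.0359
grasp_force: 0.0
```

jog_arm(
  deltas=[
    [36,-43,0,0],
    [36,-43,0,0],
    [36,-43,0,0],
    [36,-43,0,0],
    [36,-43,0,0],
    [36,-43,0,0],
    [29,-35,0,0],
    [0,0,0,0],
  ],
)

```text
clock: 2.35
position: [0.5419, 0.0356, 0.2406]
orientation: [-3.117, -0.38, -0.002]
contact_force: [0.2, -0.5, -1.2]
width: 0.0361
grasp_force: 0.0
```

jog_arm(
  deltas=[
    [0,0,0,-0.15],
    [0,0,0,-0.15],
    [0,0,0,-0.15],
    [0,0,0,-0.157],
    [0,0,0,0],
    [0,0,0,0],
    [0,0,0,0],
    [0,0,0,0],
  ],
)

```text
clock: 3.35
position: [0.5406, 0.0318, 0.2406]
orientation: [2.867, 1.285, -0.0]
contact_force: [-0.7, 0.0, 0.0]
width: 0.0362
grasp_force: 0.0
```

Run:
```python
from h import *
s=ctrl.observe();Rm=R.from_rotvec(s["orientation"]).as_matrix()
print(s["clock"],s["position"],np.degrees(np.arctan2(Rm[1,0],Rm[0,0])),s["joint_pos"].round(2),s["width"],s["contact_force"])
print("delta tool mm",Rm.T@(np.array([.541,.032,.109])-s["position"])*1000)
c=cam("wrist");cv2.imwrite("pics/w1.png",c["img"]);print(c["o"],c["R"][:,2])
# predicted bar top corners & tool axis on bar top plane
th=np.radians(48.4);d=np.array([np.cos(th),np.sin(th)]);n=np.array([-d[1],d[0]]);ce=np.array([.541,.032])
print(proj(c,np.array([[*(ce+a*.024*d+b*.007*n),.12] for a,b in((1,1),(1,-1),(-1,-1),(-1,1))])).round(1))
```

```text
3.35 [0.540583   0.03175991 0.24062188] 48.299672131581744 [ 0.05  0.39 -0.29  2.01  0.16  0.76 -1.06] 0.03616728482623515 [-0.69456511  0.04796299  0.0419163 ]
delta tool mm [  0.47301325   0.14544761 131.62182905]
[0.59139048 0.08785472 0.38542338] [0.17945083 0.20239394 0.96272223]
[[313.  210.4]
 [333.6 210.4]
 [333.3 276.9]
 [313.6 277. ]]
```

View pics/w1.png

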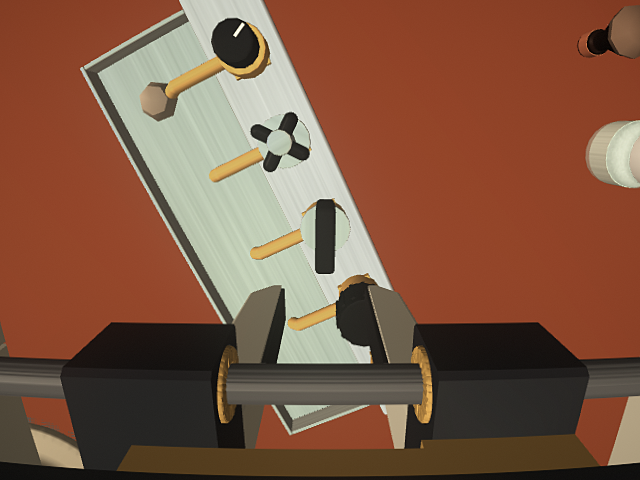

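The wrist view shows the bar vertical at about (325,237), so the alignment is good. I'll fit it for the residual offset.

Run:
```python
from h import *
from fit2 import fitbar
c=cam("wrist")
x,f=fitbar(c,[.541,.032,np.radians(48.4-90)],(305,345,192,282));print("bar",x[:2],np.degrees(x[2])+90,f)
m=(c["img"].max(2)<75).astype(np.uint8)
print([(v,np.flatnonzero(m[v,300:350])[[0,-1]]+300) for v in range(200,275,6) if m[v,300:350].any()])
print([(u,np.flatnonzero(m[190:285,u])[[0,-1]]+190) for u in (320,325,330)])
B=lambda z:proj(c,np.array([[.541+.024*a*np.cos(.845),.032+.024*a*np.sin(.845),z] for a in(1,-1)])).round(1)
print(B(.12),B(.08))
# back edge (blue/gray vs red) in wrist image
g=c["img"].astype(int);pts=[]
for v in list(range(20,250,4)):
    row=g[v,:,0].astype(float);e0=190+(v-3)*(385-190)/(280-3)
    a=int(e0)-12; d=np.diff(cv2.GaussianBlur(row[None,a:a+25],(3,1),0)[0]); pts.append(ray(c,a+d.argmin()+.5,v,.05)[:2])
vx,vy,px,py=cv2.fitLine(np.array(pts,np.float32),cv2.DIST_HUBER,0,1e-4,1e-4).ravel()
yaw=np.arctan(-vx/vy);res=(np.array(pts)-[px,py])@[vy,-vx];print("yaw",np.degrees(yaw),"res mm",np.median(abs(res))*1000)
```

```text
bar [0.54270982 0.03228674] 47.16699637247836 0.11343296939323429
[(200, array([318, 332])), (206, array([316, 335])), (212, array([316, 335])), (218, array([316, 334])), (224, array([316, 334])), (230, array([316, 334])), (236, array([316, 334])), (242, array([316, 334])), (248, array([316, 334])), (254, array([315, 334])), (260, array([315, 333])), (266, array([315, 333])), (272, array([317, 332]))]
[(320, array([200, 273])), (325, array([200, 273])), (330, array([200, 273]))]
[[323.3 210.5]
 [323.4 277. ]] [[323.4 200.7]
 [323.5 259.6]]
yaw -5.4735465 res mm 3.0443036458848662
```

jog_arm(
  deltas=[
    [1.5,0.6,20,0.014],
    [0,0,25,0],
    [0,0,25,0],
    [0,0,20,0],
    [0,0,15,0],
    [0,0,15,0],
    [0,0,11,0],
    [0,0,0,0],
  ],
)

```text
clock: 4.45
position: [0.5418, 0.0324, 0.1089]
orientation: [-2.875, -1.266, 0.002]
contact_force: [-0.5, 0.6, -0.3]
width: 0.0361
grasp_force: 0.0
```

jog_arm(
  deltas=[
    [0,0,0,0],
    [0,0,0,0],
    [0,0,0,0],
    [0,0,0,0],
    [0,0,0,0],
    [0,0,0,0],
    [0,0,0,0],
    [0,0,0,0],
  ],
  jaw=5,
)

```text
clock: 5.45
position: [0.542, 0.0327, 0.1101]
orientation: [-2.875, -1.267, -0.001]
contact_force: [-1.7, 0.9, 5.4]
width: 0.014
grasp_force: 30.0
```

```bash
cat > st.py <<'E'
from h import *
s=ctrl.observe();Rm=R.from_rotvec(s["orientation"]).as_matrix()
h=np.degrees(np.arctan2(Rm[1,0],Rm[0,0]))
print(s["clock"],s["position"],"heading",h,s["joint_pos"].round(2),s["width"],s["grasp_force"],s["contact_force"],s["moment"],"turn to -17:",np.radians(h+17))
E
python3 st.py
```

```text
5.45 [0.54204124 0.03270053 0.11006145] heading 47.552517540258954 [-0.02  0.58 -0.21  2.12  0.26  0.47 -1.17] 0.013999729868879433 30.00114530324936 [-1.69398541  0.88453344  5.43390292] [ 0.28945182  0.44016281 -0.04109201] turn to -17: 1.12665397152891
```

jog_arm(
  deltas=[
    [0,0,0,0.08],
    [0,0,0,0.08],
    [0,0,0,0.08],
    [0,0,0,0.08],
    [0,0,0,0.08],
    [0,0,0,0.08],
    [0,0,0,0.08],
    [0,0,0,0.08],
  ],
)

```text
clock: 6.45
position: [0.542, 0.0327, 0.11]
orientation: [-3.128, -0.294, -0.0]
contact_force: [-2.8, 1.3, 6.9]
width: 0.014
grasp_force: 30.0
```

```bash
python3 st.py
```

```text
6.45 [0.54203121 0.03268787 0.11004793] heading 10.751977312301463 [-0.14  0.57 -0.04  2.12  0.05  0.44 -1.59] 0.014044217213548262 30.001612901687622 [-2.81946     1.3370035   6.89294398] [0.22605098 0.4815173  0.04494029] turn to -17: 0.48436337803842716
```

jog_arm(
  deltas=[
    [0,0,0,0.08],
    [0,0,0,0.08],
    [0,0,0,0.08],
    [0,0,0,0.08],
    [0,0,0,0.08],
    [0,0,0,0.055],
    [0,0,0,0.03],
    [0,0,0,0],
  ],
)

```text
clock: 7.45
position: [0.542, 0.0327, 0.11]
orientation: [-3.107, 0.462, -0.0]
contact_force: [-2.2, 0.6, 6.3]
width: 0.014
grasp_force: 30.0
```

```bash
python3 st.py
```

```text
7.45 [0.54198591 0.03268191 0.11004711] heading -16.917565139053927 [-0.23  0.58  0.09  2.13 -0.12  0.44 -1.91] 0.013963356858289927 30.00166207551956 [-2.17558229  0.63438109  6.31820167] [ 0.2528577   0.45677439 -0.01692626] turn to -17: 0.0014387597419326576
```

Now release it gently (36 mm opening) and retreat straight up.

jog_arm(
  deltas=[
    [0,0,0,0],
    [0,0,0,0],
    [0,0,0,0],
    [0,0,0,0],
    [0,0,0,0],
    [0,0,0,0],
    [0,0,0,0],
    [0,0,0,0],
  ],
  jaw=36,
)

```text
clock: 8.45
position: [0.5421, 0.0324, 0.1096]
orientation: [3.107, -0.462, -0.0]
contact_force: [0.1, 0.2, -0.5]
width: 0.036
grasp_force: 0.0
```

jog_arm(
  deltas=[
    [0,0,-8,0],
    [0,0,-15,0],
    [0,0,-20,0],
    [0,0,-25,0],
    [0,0,-25,0],
    [0,0,-25,0],
    [0,0,-12,0],
    [0,0,0,0],
  ],
)

```text
clock: 9.45
position: [0.5424, 0.0325, 0.2406]
orientation: [-3.107, 0.462, -0.003]
contact_force: [-0.1, -1.3, 0.2]
width: 0.0361
grasp_force: 0.0
```

```bash
python3 st.py
python3 - <<'E'
from h import *
from fit2 import fitbar
c=cam("wrist");cv2.imwrite("pics/w2.png",c["img"])
th=np.radians(-17)
x,f=fitbar(c,[.542,.0327,th-np.pi/2],(300,350,190,285));print("bar",x[:2],np.degrees(x[2])+90,f)
m=(c["img"].max(2)<75).astype(np.uint8)
print([(v,np.flatnonzero(m[v,300:350])[[0,-1]]+300) for v in range(206,270,10) if m[v,300:350].any()])
d=np.array([np.cos(th),np.sin(th)]);n=np.array([-d[1],d[0]]);ce=np.array([.542,.0327])
print(proj(c,np.array([[*(ce+a*.024*d+b*.007*n),.12] for a,b in((1,1),(1,-1),(-1,-1),(-1,1))])).round(1))
E
```

```text
9.45 [0.54236771 0.03249083 0.24059655] heading -16.91194386506952 [-0.27  0.38  0.15  2.02 -0.08  0.74 -1.94] 0.03613897005360919 0.0 [-0.06729798 -1.29395864  0.22629789] [ 0.04652725 -0.00407468 -0.00731773] turn to -17: 0.0015368694811172493
bar [0.54249683 0.0326602 ] -16.4639174214293 0.10663146590298908
[(206, array([316, 333])), (216, array([315, 334])), (226, array([315, 333])), (236, array([315, 333])), (246, array([315, 333])), (256, array([315, 333])), (266, array([315, 333]))]
[[314.3 212.4]
 [335.  212.5]
 [334.3 278.8]
 [314.7 278.8]]
```

View pics/w2.png

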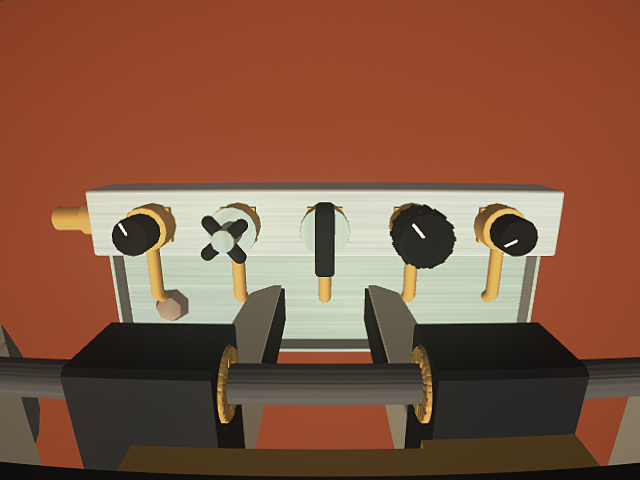

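The wing at (325,240) lies straight over its spout at (325,290), square to the level manifold edge (row ~191). The cross and round valves look the same as at the start, and the gripper is clear.

```bash
python3 -c "
from bench import ctrl
print(ctrl.finish_job())"
```

```text
the job is handed in; nothing more can be done
None
```

The wing valve was turned about 64° clockwise until its bar lay along its spout, within about 1° by the wrist camera. I then released it and lifted the gripper clear, with the neighbouring valves looking unmoved, and handed the job in at about 9.5 s.

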